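# Slide the socket cassette home in the bike bench dock

## Robot

A 7-joint arm with a two-finger parallel gripper is mounted at the origin on the work surface. World frame = base frame: x ahead of the robot, y to its left, z up, the work surface at z = 0. Lengths are in m, angles in rad, forces in N, time in s.
With the tool pointing down it reaches from about 0.425 to 0.875 m from the base axis. Payload 4.7 kg.
Tool frame: the origin (TCP) lies midway between the tips of the shut fingers; the grasp point (between the pads) lies 19 mm behind it (r.pinch_z is the distance from the TCP to the grasp point, in m); z points along the fingers, y is the line along which they close (so a half turn about z gives the same grasp; the last joint's range is limited). The gripper opens to 87 mm and grips with 3 to 60 N. Pads are 19 mm wide; open, the fingers measure 117 mm over their backs; the gripper's body (75 mm by 190 mm) begins 51 mm behind the grasp point.
Start: joints at [1.283, 0.321, -0.07, 1.45, 0.023, 1.371, -0.057], TCP at [0.193, -0.621, 0.223] pointing down, gripper open.
Joint ranges: [-2.86, 2.86], [-0.3, 2.09], [-1.38, 1.24], [0.06, 2.45], [-1.56, 4.7], [0.09, 2.05], [-2.69, 2.69]. Speed limits (rad/s): [2.57, 2.57, 3.14, 3.14, 3.14, 3.14, 3.14].

## Interface

Orientations are given as a unit quaternion [x, y, z, w].
In Python, from rig import r, optics, hand_in gives the robot as it stands.
- The arm moves only by the shell command python3 -m handwheel 'ROWS' [FORCE]. ROWS is JSON, a list of rows, each a list of 5 numbers: the shift along the tool's x, y, z in m, then the turn about the tool's z in degrees, then the gripper command: -1 is shut, 1 is fully open, values between are in proportion. In form: [[tx, ty, tz, turn, jaw], ...]. A call has exactly 5 rows; each row is the pose to reach, as a shift and turn from the pose commanded when the call began, along the tool's axes at that moment; what a row does not reach only later rows make up. A row lasts 1/12 s, in which the tool goes at most 41.7 mm and 7.16 degrees, less where a joint would pass 70% of its speed; a pose out of reach is approached as far as the arm can. A call with a gripper value outside its range is refused whole. The fingers move at their own pace and stop on an object; FORCE is the grip in N (left out, the last holds). Time passes only in rows, so rows that repeat a pose let the fingers close, or fill a call up. It gives the time, the measured TCP pose, the force, the opening and the grip force at its end, in the units of the state.
- r.sense(): the state, without advancing time (a new reading comes with each control period).
- optics.camera(name): name is "scene" or "side" or "wrist"; returns the picture (420x560x3 uint8, blue, green, red); there is no depth.
- optics.camera_model(name): a dict with "mtx" (3x3 intrinsics, pixels), "extrinsics" (4x4, takes a point from world to camera coordinates). Camera axes: x right, y down, z forward; pixel columns grow to the right and rows downward; lengths in m; the calibration is good to about 2 mm. The wrist camera is an equidistant fisheye: a pixel r from the principal point sees the ray r / f radians off the axis. A picture is of the moment at which its call begins: read the wrist's pose just before it. camera_model takes no time and is no camera call; for the wrist camera it gives the pose at the moment of the call.
- hand_in(): hands the job in; it is judged then, once.
The state is a dict: "clock": time; "q": joint angles; "qvel": joint speeds; "joint_torque": joint torques, N m; "position": TCP position; "tool_rot": TCP orientation; "wrist_force": force on the tool from outside, world axes, zero at the start; "ft_torque": the same for the moment, N m; "width": finger opening in m; "grasp_force": force on a finger pad.
Only numpy, scipy, OpenCV 4.12 (cv2) and the standard library are available. Lean on these libraries where they do the work, as an engineer would, in place of code of your own. Each camera call takes 0.05 s, during which the arm holds its last target. There are 200 camera calls.

## Task

Both tool cassettes stand pulled out in the bench dock. Slide the one with the row of upright sockets fully home, square against the back stop of its own lane, pushing it at the middle of its near face because it cocks and jams between the guides when pushed near a corner; slide it along the lane floor rather than lifting it. Leave the cassette with the flat wrenches where it is.

Things in the scene. Friction and masses are not known exactly. Their poses are not given: they have to be found in the camera images.
- socket_cassette: Loose black tray to slide, 0.4-0.85 kg: 80 mm along its x (towards the stop), 150 mm across (y), 40 high, z up; five upright steel sockets fixed in a row along y, tops at 52 mm. Origin: centre of underside. Flat near face to push: at x = -40 mm, its middle at y = 0. 3.5 mm play each side; pushed within 15 mm of the middle it runs with light friction, near a corner it cocks and wedges.
- wrench_cassette: To leave alone, in the other lane: the same black tray, same size and axes, pulled out too, but with three flat wrenches lying in it and nothing above its rim. Origin: centre of its underside.
- dock: Fixed dock (plywood floor, metal walls), two lanes along its x (away from robot, to the stop). Origin on bench top; lane centre lines y = +-83.5 mm, cassettes in either. Lanes 157 mm wide, floor 6 mm above bench, x = -150 to +100 mm, open at near end and above; walls 10 mm thick, tops 30 mm above bench. Back stop face x = +100 mm, top 30 mm: a cassette fully home has its origin at x = +60 mm.
Not all that is in view belongs to the job. What is shaped like the socket_cassette but green, purple or yellow is not meant.

How it is judged:
By the outcome, as a careful person would: the job done as asked, in the order asked, and still so for the second after the job is handed in, with the robot touching nothing.
It also fails if it takes over 35 s, if anything falls off the work surface, if the arm or the gripper's body presses on something with over 40 N, if the wrist force passes 120 N, or if a joint passes its speed limit or range.

## Working session

There is one attempt and no reset: what is moved stays moved. The work goes in short steps, Python scripts to look and compute and a shell command to move; the robot and the scene stay as the last step left them, time stands still between calls to the robot, and variables do not carry over. Pictures are saved under pics/ and viewed, at most 10 in all, crops included, and the job is handed in when it is done.

```bash
mkdir -p pics
python3 - <<'E'
from rig import r,optics
import cv2,numpy as np
s=r.sense();print(s['clock'],s['position'],s['tool_rot'])
a=optics.camera("scene");b=optics.camera("side")
cv2.imwrite('pics/a.png',a);cv2.imwrite('pics/b.png',b)
for n in("scene","side"):
  m=optics.camera_model(n);print(np.round(m['mtx'],2).tolist(),np.round(m['extrinsics'],4).tolist())
E
```

```text
0.0 [ 0.19298255 -0.6201151   0.22147868] [ 9.88635271e-01  1.50331069e-01 -1.90020759e-04 -9.13479673e-04]
[[482.48, 0.0, 284.76], [0.0, 482.48, 211.05], [0.0, 0.0, 1.0]] [[-0.445, 0.8955, 0.0088, 0.2788], [0.7437, 0.375, -0.5535, -0.4433], [-0.499, -0.2397, -0.8328, 1.3401], [0.0, 0.0, 0.0, 1.0]]
[[536.1, 0.0, 278.87], [0.0, 536.1, 200.71], [0.0, 0.0, 1.0]] [[0.7662, -0.6427, 0.0016, -0.5089], [-0.459, -0.5489, -0.6986, 0.3214], [0.4498, 0.5345, -0.7155, 0.7046], [0.0, 0.0, 0.0, 1.0]]
```

View pics/a.png

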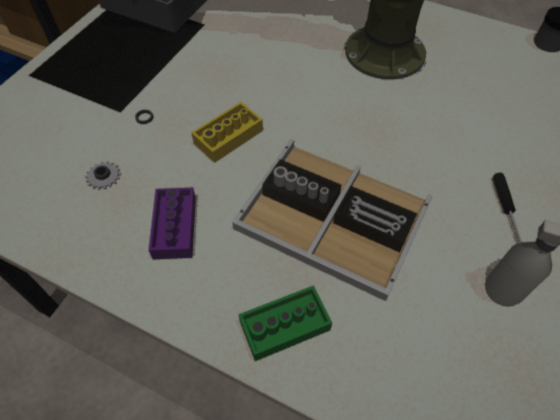

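View pics/b.png

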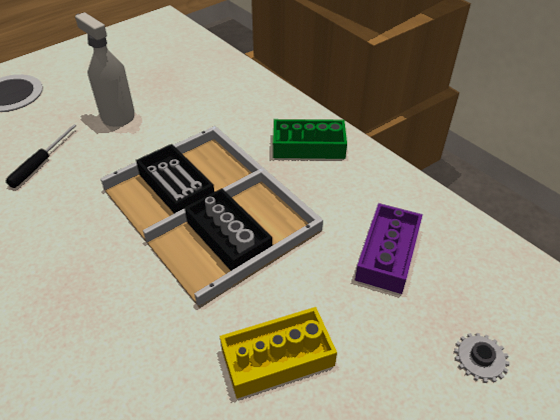

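The scene view shows the dock: its open end faces the robot, with corners near (290,147) and (430,198). The stop runs from (237,222) to (388,285). The socket cassette is at about (302,190) and the wrench cassette at about (377,215). The side view agrees, with the socket cassette at about (230,228).

```bash
cat > h.py <<'E'
import numpy as np
from rig import r,optics
def ray(n,px,z):
    m=optics.camera_model(n);E=m['extrinsics'];R=E[:3,:3];t=E[:3,3]
    c=-R.T@t;d=R.T@np.linalg.inv(m['mtx'])@np.array([px[0],px[1],1.])
    return c+d*(z-c[2])/d[2]
E
python3 - <<'E'
from h import *
import cv2
for n,L in (("scene",[(290,146),(430,198),(237,222),(388,286),(356,170),(312,252)]),("side",[(104,184),(200,298),(213,130),(321,222),(148,234),(262,176)])):
  for p in L: print(n,p,ray(n,p,.03).round(3))
a=cv2.imread('pics/a.png');b=cv2.imread('pics/b.png')
A=cv2.resize(a[130:300,220:450],None,fx=3.4,fy=3.4,interpolation=cv2.INTER_CUBIC)
B=cv2.resize(b[115:310,90:335],None,fx=3,fy=3,interpolation=cv2.INTER_CUBIC)
g=lambda i:np.uint8(255*(i/255.)**.5)
cv2.imwrite('pics/a2.png',g(A));cv2.imwrite('pics/b2.png',g(B))
E
```

```text
scene (290, 146) [ 0.455 -0.072  0.03 ]
scene (430, 198) [0.451 0.258 0.03 ]
scene (237, 222) [ 0.689 -0.079  0.03 ]
scene (388, 286) [0.685 0.247 0.03 ]
scene (356, 170) [0.451 0.089 0.03 ]
scene (312, 252) [0.683 0.088 0.03 ]
side (104, 184) [0.436 0.24  0.03 ]
side (200, 298) [ 0.431 -0.088  0.03 ]
side (213, 130) [0.687 0.242 0.03 ]
side (321, 222) [ 0.683 -0.092  0.03 ]
side (148, 234) [0.436 0.078 0.03 ]
side (262, 176) [0.678 0.066 0.03 ]
```

View pics/a2.png

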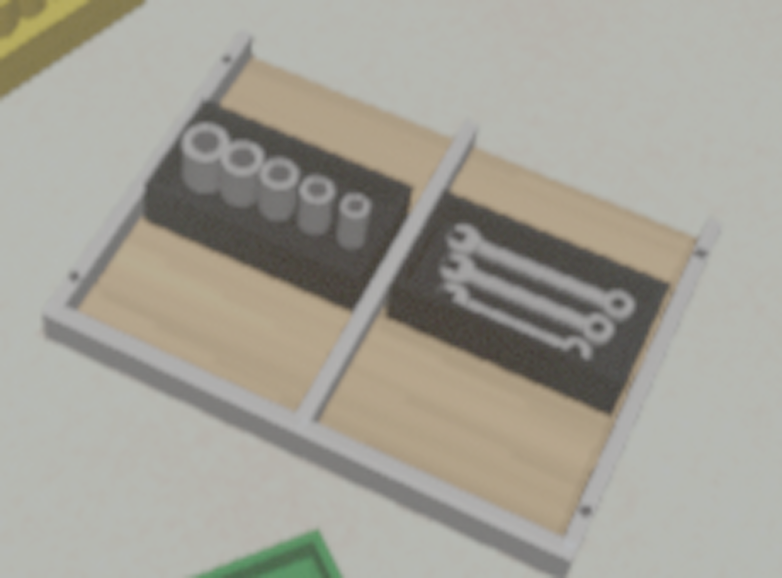

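View pics/b2.png

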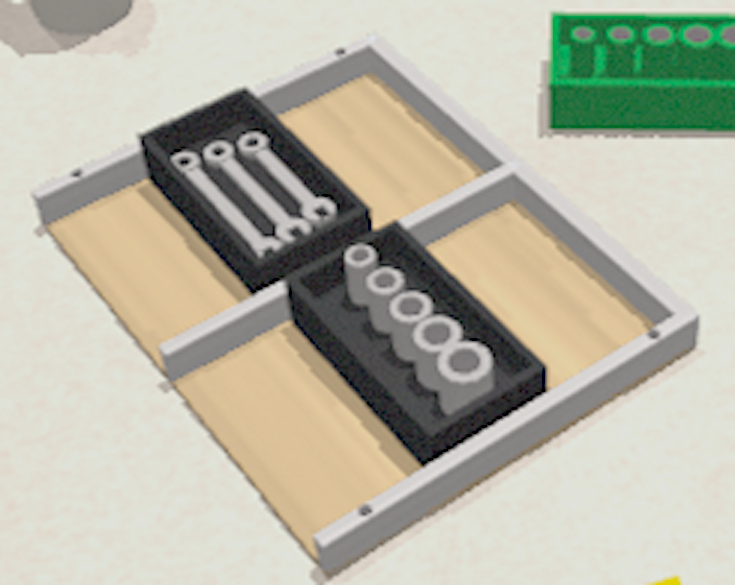

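The crops give sharper corners and the rims of the black tray; I'll recompute from these.

Run:
```python
from h import *
from scipy.optimize import least_squares
import cv2
S=lambda x,y:(220+x/3.4,130+y/3.4)
D=lambda x,y:(90+x/3,115+y/3)
# wall-top outer corners: near y-, near y+, far y-, far y+
P={'scene':[S(240,34),S(722,222),S(43,318),S(572,548)],'side':[D(316,543),D(34,194),D(697,318),D(376,36)]}
M=np.array([[-150,-172],[-150,172],[110,-172],[110,172]])/1e3
# -0.0835 lane outer wall: 83.5+78.5+10=172
for n in P:
  print(n,[ray(n,p,.03).round(4)[:2].tolist() for p in P[n]])
W=[(ray('scene',a,.03)+ray('side',b,.03))[:2]/2 for a,b in zip(P['scene'],P['side'])]
def f(v):
  c,s=np.cos(v[2]),np.sin(v[2]);return (M@np.array([[c,s],[-s,c]])+v[:2]-W).ravel()
o=least_squares(f,[.6,.08,0]);print(o.x,np.round(o.fun,4))
# cassette rim z=.046: near-left.. corners
C={'scene':[S(205,101),S(412,190)],'side':[D(425,462),D(288,290),D(545,375),D(400,222)]}
for n in C: print(n,[ray(n,p,(.046)).round(4)[:2].tolist() for p in C[n]])
print('side near bottom/top row, sockets z.058',[ray('scene',S(*p),.058).round(4)[:2].tolist() for p in [(205,140),(355,206)]],[ray('side',D(*p),.058).round(4)[:2].tolist() for p in [(466,361),(359,255)]])
q=r.sense();print(q['clock'],q['position'])
```

```text
scene [[0.4374, -0.0792], [0.4418, 0.2605], [0.6958, -0.0851], [0.6947, 0.2511]]
side [[0.4277, -0.08], [0.438, 0.2538], [0.6868, -0.092], [0.697, 0.2473]]
[ 0.58488548  0.08411679 -0.0231419 ] [-0.0016 -0.0048 -0.001   0.0024 -0.0004 -0.0019  0.003   0.0043]
scene [[0.5127, -0.068], [0.5184, 0.0796]]
side [[0.4956, -0.0845], [0.5085, 0.0669], [0.5823, -0.0789], [0.5917, 0.071]]
side near bottom/top row, sockets z.058 [[0.5498, -0.0493], [0.5542, 0.0555]] [[0.549, -0.0512], [0.5507, 0.0535]]
0.1 [ 0.19299819 -0.62017651  0.2215955 ]
```

```bash
python3 -m handwheel '[[0.032,-0.027,0,0,-1],[0.063,-0.054,0,0,-1],[0.095,-0.081,0,0,-1],[0.126,-0.108,0,0,-1],[0.158,-0.135,0,0,-1]]' 20
python3 -m handwheel '[[0.032,-0.027,0,0,-1],[0.063,-0.054,0,0,-1],[0.095,-0.081,0,0,-1],[0.126,-0.108,0,0,-1],[0.158,-0.135,0,0,-1]]'
python3 -m handwheel '[[0.015,-0.03,0,3.7,-1],[0.03,-0.06,0,7.4,-1],[0.045,-0.09,0,11.1,-1],[0.06,-0.12,0,14.9,-1],[0.075,-0.15,0,18.6,-1]]'
python3 -c "
from h import *
from scipy.spatial.transform import Rotation as R
s=r.sense();print(s['clock'],s['position'],s['width'],s['wrist_force']);print(R.from_quat(s['tool_rot']).as_matrix().round(4))"
```

```text
clock: 0.52
position: [0.3042, -0.443, 0.2221]
tool_rot: [0.989, 0.15, -0.0, -0.0]
wrist_force: [1.0, -0.9, 1.1]
width: 0.0619
grasp_force: 0.0
clock: 0.93
position: [0.4148, -0.2673, 0.2224]
tool_rot: [0.989, 0.15, -0.0, 0.0]
wrist_force: [0.5, -0.4, 0.3]
width: 0.0281
grasp_force: 0.0
clock: 1.35
position: [0.4411, -0.102, 0.2222]
tool_rot: [1.0, -0.013, -0.0, 0.0]
wrist_force: [0.7, 0.7, 0.3]
width: 0.0012
grasp_force: 0.0
1.35 [ 0.44114853 -0.10202633  0.22224602] 0.0012276494800322025 [0.73481731 0.74752193 0.29366253]
[[ 9.997e-01 -2.610e-02 -5.000e-04]
 [-2.610e-02 -9.997e-01 -3.000e-04]
 [-5.000e-04  3.000e-04 -1.000e+00]]
```

```bash
python3 -m handwheel '[[0.004,-0.035,0,0,-1],[0.01,-0.07,0,0,-1],[0.016,-0.104,0,0,-1],[0.016,-0.104,0.03,0,-1],[0.016,-0.104,0.06,0,-1]]'
python3 -m handwheel '[[0,0,0.03,0,-1],[0,0,0.05,0,-1],[0,0,0.06,0,-1],[0,0,0.06,0,-1],[0,0,0.06,0,-1]]'
python3 - <<'E'
from h import *
import cv2
print(optics.camera_model('wrist'))
w=optics.camera('wrist');b=optics.camera('side')
B=cv2.resize(b[115:310,90:335],(560,446),interpolation=cv2.INTER_CUBIC)
cv2.imwrite('pics/b3.png',np.uint8(255*(B/255.)**.5))
cv2.imwrite('pics/w3.png',w)
E
```

```text
clock: 1.77
position: [0.4615, 0.0024, 0.1634]
tool_rot: [1.0, -0.009, 0.002, 0.001]
wrist_force: [0.2, -1.3, 0.1]
width: 0.0004
grasp_force: 0.0
clock: 2.18
position: [0.46, -0.0001, 0.1028]
tool_rot: [1.0, -0.011, -0.0, -0.0]
wrist_force: [0.7, 0.0, -0.2]
width: 0.0004
grasp_force: 0.0
{'mtx': array([[325.1922621 ,   0.        , 282.35097266],
       [  0.        , 325.1922621 , 211.84774727],
       [  0.        ,   0.        ,   1.        ]]), 'extrinsics': array([[-2.18442499e-02, -9.99761309e-01,  3.92108196e-04,
         1.12459446e-02],
       [-9.70184993e-01,  2.12927119e-02,  2.41428456e-01,
         4.46527129e-01],
       [-2.41379178e-01,  4.89340605e-03, -9.70418542e-01,
         3.83941075e-01],
       [ 0.00000000e+00,  0.00000000e+00,  0.00000000e+00,
         1.00000000e+00]])}
```

View pics/w3.png

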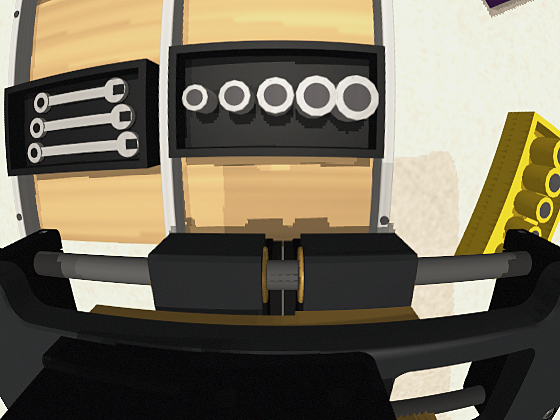

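View pics/b3.png

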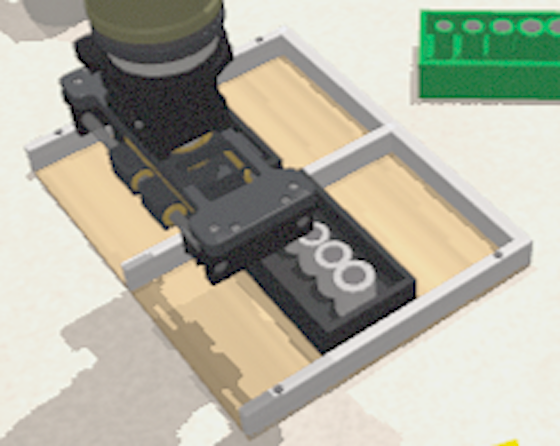

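The wrist view shows the socket tray's near rim from (170,156) to (383,156). The far rim runs from (168,46) to (384,45), and the shut fingers are centred at about column 283.

```bash
cat >> h.py <<'E'
def wray(px,z):
    m=optics.camera_model('wrist');E=m['extrinsics'];K=m['mtx'];R=E[:3,:3];c=-R.T@E[:3,3]
    v=(np.array(px)-K[:2,2])/K[0,0];t=np.hypot(*v)
    d=R.T@np.r_[v/t*np.sin(t),np.cos(t)]
    return (c+d*(z-c[2])/d[2]).round(4)
E
python3 - <<'E'
from h import *
for p in [(170,156),(383,156),(168,46),(384,45)]: print(p,wray(p,.046))
print('near walls top',wray((172,240),.03),wray((385,221),.03),'stop-way walls',wray((172,2),.03),wray((391,2),.03))
print('wrench',wray((8,175),.046),wray((158,165),.046),wray((6,88),.046),wray((155,60),.046))
E
```

```text
(170, 156) [0.5148 0.0788 0.046 ]
(383, 156) [ 0.5112 -0.0703  0.046 ]
(168, 46) [0.5942 0.0783 0.046 ]
(384, 45) [ 0.5905 -0.0725  0.046 ]
near walls top [0.4476 0.0893 0.03  ] [ 0.4596 -0.079   0.03  ] stop-way walls [0.6363 0.0818 0.03  ] [ 0.6324 -0.086   0.03  ]
wrench [0.5123 0.2468 0.046 ] [0.509  0.0885 0.046 ] [0.591  0.2429 0.046 ] [0.585  0.0882 0.046 ]
```

```bash
python3 -m handwheel '[[0,-0.004,0.03,0,-1],[0,-0.004,0.06,0,-1],[0,-0.004,0.078,0,-1],[0.01,-0.004,0.078,0,-1],[0.025,-0.004,0.078,0,-1]]'
python3 -m handwheel '[[0.008,0,0,0,-1],[0.016,0,0,0,-1],[0.024,0,0,0,-1],[0.032,0,0,0,-1],[0.04,0,0,0,-1]]'
```

```text
clock: 2.7
position: [0.485, 0.0029, 0.025]
tool_rot: [1.0, -0.012, -0.0, 0.0]
wrist_force: [0.2, -0.3, 1.3]
width: 0.0001
grasp_force: 0.0
clock: 3.12
position: [0.5251, 0.0022, 0.0249]
tool_rot: [1.0, -0.011, -0.0, 0.0]
wrist_force: [-5.1, -0.1, 3.6]
width: 0.0003
grasp_force: 2.3
```

```bash
python3 -m handwheel '[[0.008,0,0,0,-1],[0.016,0,0,0,-1],[0.024,0,0,0,-1],[0.032,0,0,0,-1],[0.04,0,0,0,-1]]'
python3 -m handwheel '[[0.004,0,0,0,-1],[0.008,0,0,0,-1],[0.012,0,0,0,-1],[0.015,0,0,0,-1],[0.018,0,0,0,-1]]'
```

```text
clock: 3.53
position: [0.5656, 0.0015, 0.0245]
tool_rot: [1.0, -0.011, -0.0, 0.0]
wrist_force: [-5.1, 0.4, 4.1]
width: 0.0006
grasp_force: 2.5
clock: 3.95
position: [0.583, 0.001, 0.0244]
tool_rot: [1.0, -0.011, -0.0, 0.0]
wrist_force: [-4.6, -1.0, 2.5]
width: 0.0009
grasp_force: 1.8
```

```bash
python3 -m handwheel '[[0.001,0,0,0,-1],[0.002,0,0,0,-1],[0.003,0,0,0,-1],[0.004,0,0,0,-1],[0.005,0,0,0,-1]]'
python3 -m handwheel '[[0.001,0,0,0,-1],[0.002,0,0,0,-1],[0.003,0,0,0,-1],[0.004,0,0,0,-1],[0.004,0,0,0,-1]]'
```

```text
clock: 4.37
position: [0.5879, 0.0009, 0.0244]
tool_rot: [1.0, -0.011, 0.0, 0.0]
wrist_force: [-2.0, 0.4, 0.6]
width: 0.0004
grasp_force: 1.3
clock: 4.78
position: [0.5901, 0.0011, 0.0244]
tool_rot: [1.0, -0.011, -0.002, 0.0]
wrist_force: [-8.5, 0.5, 5.6]
width: 0.0005
grasp_force: 4.0
```

```bash
python3 -m handwheel '[[0.001,0,0,0,-1],[0.002,0,0,0,-1],[0.003,0,0,0,-1],[0.003,0,0,0,-1],[0.003,0,0,0,-1]]'
```

```text
clock: 5.2
position: [0.5901, 0.0011, 0.0244]
tool_rot: [1.0, -0.011, -0.005, 0.001]
wrist_force: [-15.8, -0.2, 12.4]
width: 0.0002
grasp_force: 8.1
```

It has stopped against something. I'll back off, lift and check.

```bash
python3 -m handwheel '[[-0.005,0,0,0,-1],[-0.02,0,0,0,-1],[-0.05,0,0,0,-1],[-0.08,0,0,0,-1],[-0.11,0,0,0,-1]]'
python3 -m handwheel '[[-0.01,0,-0.03,0,-1],[-0.01,0,-0.07,0,-1],[-0.01,0,-0.11,0,-1],[-0.01,0,-0.14,0,-1],[-0.01,0,-0.14,0,-1]]'
python3 - <<'E'
from h import *
import cv2
w=optics.camera('wrist');b=optics.camera('side')
W=cv2.resize(w[0:240,100:440],(560,395));B=cv2.resize(b[115:310,90:335],(560,446),interpolation=cv2.INTER_CUBIC)
cv2.imwrite('pics/c4.png',np.hstack([cv2.copyMakeBorder(W,0,51,0,0,0),np.uint8(255*(B/255.)**.5)])[:,:,:] if 0 else cv2.resize(np.vstack([W,np.uint8(255*(B/255.)**.5)]),None,fx=.7,fy=.7))
E
```

```text
clock: 5.62
position: [0.4855, 0.0034, 0.0249]
tool_rot: [1.0, -0.011, 0.002, -0.0]
wrist_force: [-0.2, -0.1, -0.5]
width: 0.0007
grasp_force: 0.0
clock: 6.03
position: [0.4808, 0.0035, 0.1719]
tool_rot: [1.0, -0.011, 0.008, 0.002]
wrist_force: [1.5, 0.6, -0.1]
width: 0.0001
grasp_force: 0.0
```

View pics/c4.png

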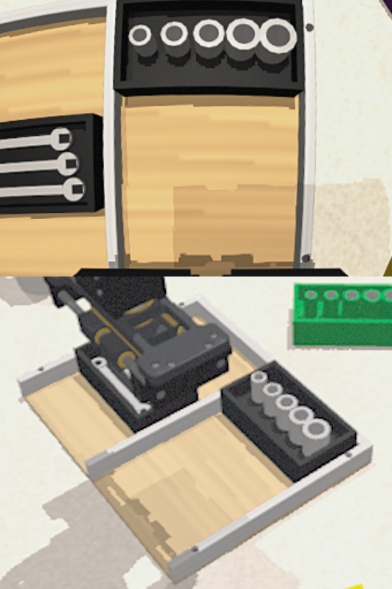

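The socket tray now sits at the stop, square in its lane, and the wrench tray has not moved. I'll take one close look at the stop edge.

Run:
```python
from h import *
import cv2
b=optics.camera('side');a=optics.camera('scene')
g=lambda i:np.uint8(255*(cv2.resize(i,(390,390),interpolation=cv2.INTER_CUBIC)/255.)**.5)
cv2.imwrite('pics/d.png',np.hstack([g(b[155:255,230:330]),g(a[165:265,230:330])]))
```

```text
(no output)
```

View pics/d.png

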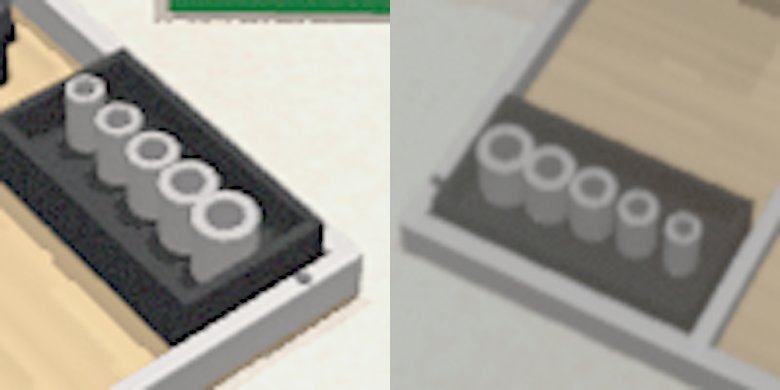

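The tray meets the stop along its full width in the scene view, from (430,210) to (690,330), with no floor showing. It is home.

```bash
python3 -c "
from rig import hand_in
print(hand_in())"
```

```text
the job is handed in; nothing more can be done
None
```

The socket cassette is fully home and square against the back stop of its own lane, pushed at the middle of its near face; the wrench cassette was left where it was, and the job is handed in.

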